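# Load a reagent cassette up the analyser's ramp

## Task

Set the blue reagent cassette on the low end of the analyser's loading ramp, between the blue guides, then push it up the ramp, keeping it on the surface, until it presses the yellow sprung stop back far enough for the red catches to spring up behind it. Push steadily by feel and never ram the stop: it has been clamped at an unknown place and must not be loaded beyond 20 N. Leave the cassette resting there, held against the stop, with everything else on the counter left where it was.

Things in the scene. Friction and masses are not known exactly. Their poses are not given: they have to be found in the camera images.
- cassette_grip (a point): blue reagent cassette, 100 long (its x) x 60 wide (y) x 26 high, 0.28-0.42 kg, ends alike, with a white grip fin in the middle of its flat top: 44 long (x) x 12 thick (y) x 28 high, top 54 above the underside. Point: on the fin's mid-plane, 46 above the underside, where to pinch it. z up. Starts flat on the counter, robot's side of the ramp, roughly along it. Lengths in mm.
- ramp_foot (a point): middle of the lower edge of the analyser's white loading ramp, on its surface, 8 above the counter. x points level in the uphill direction, y across, z up. The ramp is 400 long, 150 wide, climbs at 0.14 rad; cassette friction on it about 0.5 to 0.7, so it stays where left. 25 beyond its top stands the white housing, 150 tall. Lengths in mm.
- guides_start (a point): point on the ramp's surface, mid-lane, 150 up the slope from the foot edge, where the two blue guides (14 high, 8 thick) become parallel, 64 apart, up to the top: 2 spare on either side of the cassette. Below here they spread evenly to 112 apart at the foot. Lengths in mm.
- stop_unit: fixed frame of the stop unit: origin on the ramp's surface, mid-lane, 200 up the slope from the foot edge; x UP along the slope, z square to the ramp. An orange block across the lane, with stop and catches, has been clamped anywhere in a 40 range along x: this setting is NOT measured; find it by feel. Do not load the stop beyond 20 N, nor push on the unit itself. Lengths in mm.
- stop_low (a point): where the middle of the stop's face is if the block is at its lowest setting (it may be up to 40 further up the slope); 16 above the ramp. The stop is a yellow sprung plate facing downhill, 46 wide, 4 to 28 above the ramp. It yields at 4 N, then 0.8 N per mm more, and is solid after 8 (10 N). Lengths in mm.
- catch_low (a point): where the catches' uphill faces are at the lowest setting (up to 40 further up, always 97 below the free stop face). Two red spring wedges 24 either side of mid-lane, 10 wide, 6 high, slopes reaching 26 downhill. The cassette rides over them (about 1 N); once it presses the stop back just over 3 they spring up behind it and hold it. Lengths in mm.
- push_point (a point): on the ramp's surface, mid-lane, 20 up the slope from its foot: the cassette's trailing end lies about here when it is set down. Pushing that end 8 or more above the ramp near mid-lane leaves the catches free to rise. A steady 8 to 10 N sets the cassette behind the catches, 12 to 14 N brings the stop up solid. Lengths in mm.
- strip_jar: bystander: white screw-cap jar, 32 across, 50 tall (mm); origin at the centre of its underside
- strip_jar2: bystander: second white screw-cap jar, 32 across, 50 tall (mm); origin at the centre of its underside
- meter: bystander: black hand-held meter lying flat, 95 x 56 x 16 (mm); origin at the centre of its underside
- lancet_box: bystander: yellow carton with a green band, 110 x 70 x 40 tall (mm); origin at the centre of its underside
- swab_box: bystander: white carton with a blue band, 75 x 50 x 50 tall (mm); origin at the centre of its underside
- lancing_pen: bystander: blue pen-shaped lancing device, 110 long, 12 thick (mm); origin on its axis line at counter level
- glove_box: bystander: white and blue glove carton, 150 x 90 x 70 tall (mm); origin at the centre of its underside
Mind the look-alikes: they are no part of the job. Of the things that look like the part that bears cassette_grip, take the one that is farthest from the robot's base at the start.

How it is judged (in metres and radians):
On the way, in this order (a step that is already met when the one before it is completed fails the run):
1. the cassette lies on the low end of the ramp between the guides (x of cassette_grip in the frame of stop_unit between -0.21 and -0.09 m and y of cassette_grip in the frame of stop_unit between -0.02 and 0.02 m and z of cassette_grip in the frame of stop_unit between 0.03 and 0.062 m and angle between the x axis of cassette and the x axis of stop_unit, either way round below 0.2 rad), for 0.2 s.
2. the cassette slides up the parallel part of the ramp, on its surface between the guides (x of cassette_grip in the frame of stop_unit between -0.05 and 0.02 m and y of cassette_grip in the frame of stop_unit between -0.006 and 0.006 m and z of cassette_grip in the frame of stop_unit between 0.036 and 0.06 m and angle between the x axis of cassette and the x axis of stop_unit, either way round below 0.1 rad), for 0.1 s.
At the end, for the whole second after the job is handed in: The cassette lies at rest at the top of the ramp, flat on it between the guides (within 6 mm of the middle line, aligned within 0.06 rad), held behind the catches so that the sprung stop presses on it with more than 3 N (contact force between cassette and buffer_c0 above 3 N and x of cassette_grip in the frame of stop_unit between 0.03 and 0.12 m and y of cassette_grip in the frame of stop_unit between -0.006 and 0.006 m and z of cassette_grip in the frame of stop_unit between 0.04 and 0.052 m and angle between the x axis of cassette and the x axis of stop_unit, either way round below 0.06 rad and linear speed of cassette below 0.01 m/s); the robot touches nothing.
It fails at once if the stop unit loaded beyond 20 N by the cassette (contact force between cassette and stop_unit above 20 N).
It fails at once if the robot touches the stop unit with more than 5 N (contact force between any of the fingers, the arm and stop_unit above 5 N).
It fails at once if another thing on the counter is moved by more than 30 mm (distance of any of strip_jar, strip_jar2, meter, lancet_box, swab_box, lancing_pen, glove_box from where it was at the start of the episode above 0.03 m).
It also fails if it takes over 58 s, if anything falls off the work surface, if the arm or the gripper's body presses on something with over 40 N, if the wrist force passes 120 N, or if a joint passes its speed limit or range.

## Robot

A 6-joint arm with a two-finger parallel gripper is mounted at the origin on the work surface. World frame = base frame: x ahead of the robot, y to its left, z up, the work surface at z = 0. Lengths are in mm, angles in rad, forces in N, time in s.
With the tool pointing down it reaches from about 350 to 875 mm from the base axis. Payload 4.2 kg.
Tool frame: the origin (TCP) lies at the very end of the fingers, on their centre line; the grasp point (between the pads) lies 19 mm behind it; z points along the fingers, y is the line along which they close (so a half turn about z gives the same grasp; the last joint's range is limited). The gripper opens to 85 mm and grips with 20 to 120 N. Pads are 22 mm wide; open, the fingers measure 114 mm over their backs; the gripper's body (76 mm by 85 mm) begins 54 mm behind the grasp point. The pads swing forward as they close: fully open they stand 13 mm farther back than shut.
Start: joints at [1.387, 0.385, 0.008, 0, -1.194, -0.259], TCP at [267.761, 564.715, 231.312] pointing down, gripper open.
Joint ranges: [-3.14, 3.14], [-1.21, 2.06], [-1.07, 1.41], [-3.16, 2.05], [-2.99, -0.16], [-3.1, 3.1]. Speed limits (rad/s): [2.79, 2.79, 3.14, 3.14, 3.14, 3.14].

## Interface

Orientations are given as a unit quaternion [x, y, z, w].
In Python, from bench import arm gives the robot as it stands.
- The arm moves only by the tool servo_tool, never from a script. Its argument "rows" is a list that holds one entry, the list of rows, each a list of 7 numbers: the finger opening in mm, from 0 to 85.4, then the shift along the tool's x, y, z in mm, then the turn, a rotation vector about the tool's x, y, z in rad. A call has 1 to 10 rows; each row is the pose to reach, as a shift and turn from the pose commanded when the call began, along the tool's axes at that moment; what a row does not reach only later rows make up. A row lasts 1/8 s, in which the tool goes at most 62.5 mm and 10.7 degrees, less where a joint would pass 70% of its speed; a pose out of reach is approached as far as the arm can. A call with a gripper value outside its range is refused whole. The fingers move at their own pace and stop on an object; the grip force is fixed at half the most. Time passes only in rows, so rows that repeat a pose let the fingers close. It gives the time, the measured TCP pose, the force, the opening and the grip force at its end, in the units of the state.
- arm.read_state(): the state, without advancing time (a new reading comes with each control period).
- arm.get_image(name): name is "side" or "top" or "wrist"; returns the picture (384x512x3 uint8, red, green, blue); there is no depth.
- arm.camera_params(name): a dict with "intrinsics" (3x3 intrinsics, pixels), "R" (3x3) and "t" (3): a world point X has camera coordinates R X + t. Camera axes: x right, y down, z forward; pixel columns grow to the right and rows downward; lengths in mm; the calibration is good to about 2 mm. A picture is of the moment at which its call begins: read the wrist's pose just before it. camera_params takes no time and is no camera call; for the wrist camera it gives the pose at the moment of the call.
- arm.job_done(): hands the job in; it is judged then, once.
The state is a dict: "clock": time; "joints": joint angles; "joint_vel": joint speeds; "joint_efforts": joint torques, N m; "position": TCP position; "ee_rot": TCP orientation; "contact_force": force on the tool from outside, world axes, zero at the start; "wrist_torque": the same for the moment, N m; "gripper_width": finger opening in mm; "grasp_force": force on a finger pad.
Only numpy, scipy, OpenCV 4.12 (cv2) and the standard library are available. Lean on these libraries where they do the work, as an engineer would, in place of code of your own. Each camera call takes 0.05 s, during which the arm holds its last target. There are 200 camera calls.

## Working session

There is one attempt and no reset: what is moved stays moved. The work goes in short steps, Python scripts to look and compute and a tool call to move; the robot and the scene stay as the last step left them, time stands still between calls to the robot, and variables do not carry over. Pictures are saved under pics/ and viewed, at most 10 in all, crops included, and the job is handed in when it is done.

Besides the shell and the picture viewer there is one more tool, called after "Call:" as a command line: name --argument value ..., lists and objects as JSON in quotes. servo_tool: Moves the arm, as the interface text tells. Its arguments: {"type":"object","properties":{"rows":{"type":"array"}},"required":["rows"]}

```bash
mkdir -p pics; ls
python3 - <<'E'
from bench import arm
import cv2,numpy as np
s=arm.read_state();print(s)
ims=[]
for n in("side","top"):
    im=arm.get_image(n);np.save(f"pics/{n}0.npy",im);cv2.imwrite(f"pics/{n}0.png",im[:,:,::-1])
    p=arm.camera_params(n);print(n,p)
E
```

```text
pics
{'clock': 0.0, 'joints': array([ 1.38659480e+00,  3.85568887e-01,  6.59749358e-03, -5.14777024e-04,
       -1.19397095e+00, -2.58611576e-01]), 'joint_vel': array([-0.001539  ,  0.00108076, -0.00094289,  0.00108576,  0.00170387,
        0.00028429]), 'joint_efforts': array([-1.14128616e-03, -3.92291200e+01,  1.88398182e+01,  4.18628097e+00,
       -4.70735933e-03,  1.10351472e-06]), 'position': array([267.52265219, 564.19810127, 230.20069837]), 'ee_rot': array([ 9.75568084e-01, -2.19694571e-01, -1.99150168e-04,  1.08116168e-03]), 'contact_force': array([-0.7716762 ,  0.30390533,  0.36401703]), 'wrist_torque': array([-0.02188915,  0.07287927,  0.01766681]), 'grasp_force': 0.0, 'gripper_width': 85.32924084326362}
side {'intrinsics': array([[426.79285337,   0.        , 258.02591384],
       [  0.        , 426.79285337, 190.71754548],
       [  0.        ,   0.        ,   1.        ]]), 'R': array([[-0.99821619, -0.05539576, -0.02226536],
       [-0.01727454,  0.62497288, -0.78045531],
       [ 0.05714917, -0.7786785 , -0.62481498]]), 't': array([ 573.94394862,  123.01139785, 1174.60868917])}
top {'intrinsics': array([[402.84891917,   0.        , 249.3681058 ],
       [  0.        , 402.84891917, 187.83426691],
       [  0.        ,   0.        ,   1.        ]]), 'R': array([[-0.02395262, -0.99969485,  0.00603983],
       [-0.99238924,  0.02304675, -0.1209646 ],
       [ 0.12078849, -0.00889129, -0.99263845]]), 't': array([ -90.72123839,  580.6933245 , 1160.23079103])}
```

View pics/side0.png

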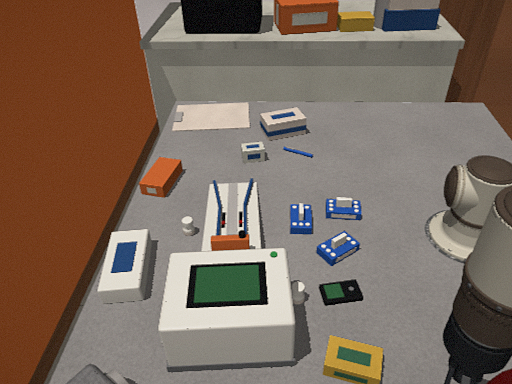

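View pics/top0.png

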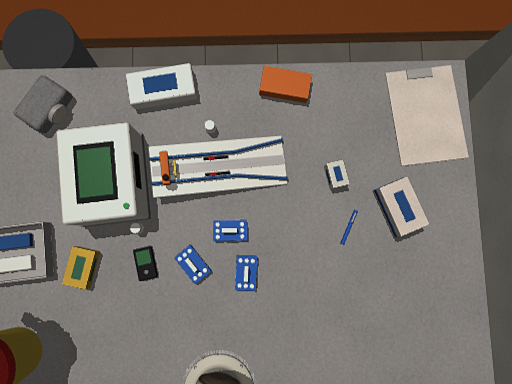

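The candidates for the cassette in the top view are (230,231), (193,264) and (246,273). The base is near (218,375), so (230,231) is farthest from it and also lies along the ramp. I'll confirm this with crops and measurements.

```bash
cat > h.py <<'E'
from bench import arm
import cv2,numpy as np
def ray(n,uv,P=None):
    p=P or arm.camera_params(n);R=p["R"];d=R.T@np.linalg.inv(p["intrinsics"])@np.array([*uv,1.]);return -R.T@p["t"],d
def cast(n,uv,z,P=None):
    c,d=ray(n,uv,P);return c+d*(z-c[2])/d[2]
def plane(n,uv,p0,nn,P=None):
    c,d=ray(n,uv,P);return c+d*(((p0-c)@nn)/(d@nn))
def tri(a,b):
    A=np.zeros((3,3));y=np.zeros(3)
    for n,uv in(("side",a),("top",b)):
        c,d=ray(n,uv);d/=np.linalg.norm(d);M=np.eye(3)-np.outer(d,d);A+=M;y+=M@c
    return np.linalg.solve(A,y)
E
python3 - <<'E'
from h import *
for n,box,f in(("top",(145,125,295,290),3.6),("side",(195,170,375,270),4.4)):
    im=np.load(f"pics/{n}0.npy");x0,y0,x1,y1=box
    c=cv2.resize(im[y0:y1,x0:x1],None,fx=f,fy=f,interpolation=cv2.INTER_CUBIC);cv2.imwrite(f"pics/{n}crop.png",c[:,:,::-1])
    hsv=cv2.cvtColor(im,cv2.COLOR_RGB2HSV)
    m=cv2.inRange(hsv,(100,120,60),(125,255,255))
    m=cv2.morphologyEx(m,cv2.MORPH_CLOSE,np.ones((9,9)) if n=="top" else np.ones((7,7)))
    for k in cv2.findContours(m,0,2)[0]:
        if cv2.contourArea(k)<150: continue
        r=cv2.minAreaRect(k);X=np.array([cast(n,q,26)[:2] for q in k[:,0].astype(float)],np.float32)
        R=cv2.minAreaRect(X);print(n,np.round(r[0],1),cv2.contourArea(k),"world",np.round(R[0],1),np.round(R[1],1),round(R[2],1),"dist",round(float(np.hypot(*R[0])),0))
E
```

```text
top [245.9 272.9] 656.5 world [330.3 -88.3] [ 59.3 100.3] 86.3 dist 342.0
top [192.1 264.2] 668.5 world [358.8  68.3] [99.5 59.7] 38.1 dist 365.0
top [ 14.5 241.2] 356.0 world [438.  588.2] [39.1 85.9] 4.8 dist 733.0
top [229.5 230. ] 647.0 world [455.6 -42.7] [97.7 58.8] 88.6 dist 458.0
top [404.  205.8] 257.0 world [ 515.1 -564.3] [89.9 29.6] 21.5 dist 764.0
top [159.5  83. ] 443.5 world [911.8 164.8] [49.3 99.9] 8.7 dist 927.0
side [124.  257.1] 509.5 world [915.1 133.4] [ 50.  101.5] 8.4 dist 925.0
side [337.7 247.5] 814.0 world [361.3  81.7] [114.4  73.4] 38.0 dist 370.0
side [300.5 218.5] 564.5 world [455.1 -28.3] [122.9  60.3] 89.8 dist 456.0
side [343.  209.1] 504.0 world [332.1 -72. ] [86.9 97.9] 86.1 dist 340.0
side [410.5  19.5] 1015.5 world [ -249.8 -1823.3] [474.3 332.1] 77.7 dist 1840.0
```

View pics/topcrop.png

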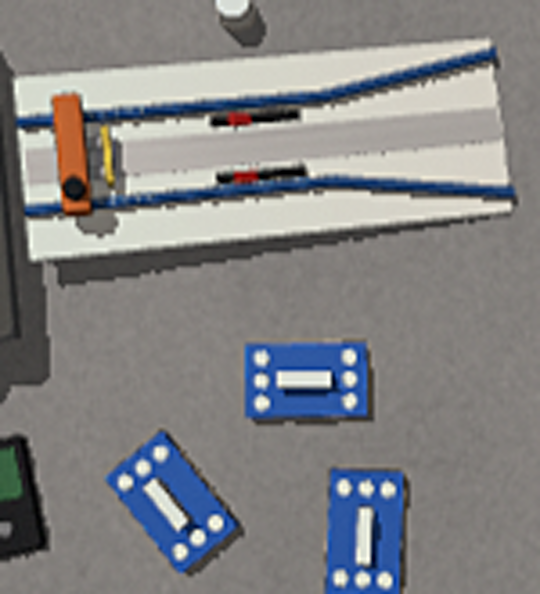

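View pics/sidecrop.png

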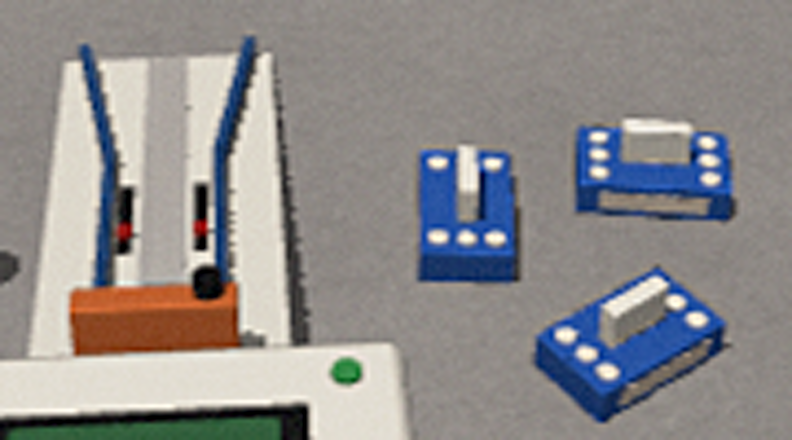

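The target is the cassette at top (230,231). It is the farthest from the base (458 mm against 365 and 342) and lies along the ramp. The ramp's foot is at the right in the top view and climbs to +y. The red catches and yellow stop are visible at crop (240,120), (237,177) and (108,155). Next I'll measure the ramp and the fin.

Run:
```python
from h import *
im=np.load("pics/top0.npy");hsv=cv2.cvtColor(im,cv2.COLOR_RGB2HSV)
# ramp outline
bx=(154,128,296,205)
m=np.zeros(im.shape[:2],np.uint8)
m[bx[1]:bx[3],bx[0]:bx[2]]=cv2.inRange(hsv,(0,0,165),(180,60,255))[bx[1]:bx[3],bx[0]:bx[2]]
m=cv2.morphologyEx(m,cv2.MORPH_CLOSE,np.ones((9,9)))
k=max(cv2.findContours(m,0,1)[0],key=cv2.contourArea)[:,0].astype(float)
print("bbox",k.min(0),k.max(0))
def line(sel):
    q=cv2.fitLine(k[sel].astype(np.float32),cv2.DIST_HUBER,0,.01,.01).ravel();return q[2:],q[:2]
# rough edges: upper line (282,137)-(149,147); lower (288,184)-(153,197); foot
def near(a,b,t=2.5):
    a=np.array(a,float);b=np.array(b,float);d=(b-a)/np.linalg.norm(b-a);w=k-a;s=w@d
    return (abs(w@[-d[1],d[0]])<t)&(s>6)&(s<np.linalg.norm(b-a)-6)
U=near((282.5,136),(154,146));L=near((288,184),(157,197));F=near((282.5,136),(288,184))
print(U.sum(),L.sum(),F.sum())
def inter(A,B):
    (p,d),(q,e)=A,B;t=np.linalg.solve(np.array([d,-e]).T,q-p);return p+d*t[0]
lu,ll,lf=line(U),line(L),line(F)
c1,c2=inter(lu,lf),inter(ll,lf);print("foot corners px",c1,c2)
P1,P2=cast("top",c1,8),cast("top",c2,8);print(P1,P2,"width",np.linalg.norm(P1-P2))
foot=(P1+P2)/2
across=(P1-P2)/np.linalg.norm(P1-P2)   # toward +x
up=np.array([-across[1],across[0],0])
for it in range(3):
    n=np.cross(across,np.cos(.14)*up+np.sin(.14)*np.array([0,0,1]));n/=np.linalg.norm(n)
    a=[plane("top",q,foot,n) for q in(c1,lu[0]-0*c1)]
    b=[plane("top",q,foot,n) for q in(c2,ll[0])]
    d1=(a[1]-a[0]);d2=(b[1]-b[0]);d1/=np.linalg.norm(d1);d2/=np.linalg.norm(d2)
    print("edge yaw deg",np.degrees(np.arctan2(d1[1],d1[0])),np.degrees(np.arctan2(d2[1],d2[0])))
    d=d1+d2;up=np.array([d[0],d[1],0]);up/=np.linalg.norm(up);across=np.array([up[1],-up[0],0])
print("foot",foot,"up yaw",np.degrees(np.arctan2(up[1],up[0])))
s=np.cos(.14)*up+np.sin(.14)*np.array([0,0,1]);n=np.cross(s,-across);n*=np.sign(n[2])
def loc(uv,h=0):
    P=plane("top",uv,foot+n*h,n)-foot;return np.round([P@s,P@across],1)
# catches, stop, guides
sub=np.zeros_like(m);sub[bx[1]:bx[3],150:bx[2]]=255
red=cv2.inRange(hsv,(0,150,80),(6,255,255))&sub|cv2.inRange(hsv,(172,150,80),(180,255,255))&sub
for c in cv2.findContours(red,0,2)[0]:
    if cv2.contourArea(c)>=2:x,y,w,h=cv2.boundingRect(c);print("red",x,y,w,h,loc((x-.5,y+h/2-.5),6),loc((x+w-.5,y+h/2-.5),3))
yel=cv2.inRange(hsv,(20,120,120),(34,255,255))&sub
v,u=np.nonzero(yel);print("yellow",u.min(),u.max(),v.min(),v.max(),loc((u.max()+.5,v.mean()),28),loc((u.max()+.5,v.mean()),16))
blue=cv2.inRange(hsv,(100,100,40),(125,255,255))&sub
for u in range(185,285,12):
    v=np.nonzero(blue[128:200,u])[0]+128;mid=(v.min()+v.max())/2
    a,b=v[v<mid].mean(),v[v>mid].mean();print(u,loc((u,a),12),loc((u,b),12))
# cassette fin from both views
for nme,box in(("top",(212,218,248,243)),("side",(290,200,313,235))):
    q=np.load(f"pics/{nme}0.npy");hs=cv2.cvtColor(q,cv2.COLOR_RGB2HSV);x0,y0,x1,y1=box
    w=cv2.inRange(hs,(0,0,170),(180,60,255))[y0:y1,x0:x1]
    for c in cv2.findContours(w,0,1)[0]:
        if cv2.contourArea(c)>15:
            c=c+np.array([x0,y0]);r=cv2.minAreaRect(c);print(nme,r);
            if nme=="top":
                X=np.array([cast(nme,p.astype(float),54)[:2] for p in c[:,0]],np.float32);print(cv2.minAreaRect(X))
np.savez("ramp.npz",foot=foot,s=s,n=n,ac=across)
```

```text
bbox [154. 136.] [286. 196.]
116 119 33
foot corners px [280.62988 135.67409] [286.04883 182.60773]
[ 741.67737054 -205.01377394    8.        ] [ 595.16997433 -216.63585993    8.        ] width 146.96764958818034
edge yaw deg 95.51806190214162 95.55269684815464
edge yaw deg 95.51835547462356 95.55285493945446
edge yaw deg 95.51835547226845 95.55285494065338
foot [ 668.42367244 -210.82481693    8.        ] up yaw 95.53560520646091
red 210 173 7 3 [229.8 -25.7] [209.  -27.2]
red 208 156 7 4 [230.4  24.3] [209.5  23. ]
yellow 173 176 160 175 [323.1  -1.4] [323.3   0.9]
185 [295.5  34.9] [302.8 -37.4]
197 [260.4  34.7] [268.  -37.9]
209 [225.1  34.6] [232.7 -35.4]
221 [189.3  34.5] [197.3 -35.9]
233 [153.3  34.3] [161.7 -37.9]
245 [116.2  40.3] [126.  -41.3]
257 [78.6 46.3] [ 90.2 -46.4]
269 [40.6 52.4] [ 54.3 -52.9]
281 [ 2.3 58.5] [ 17.8 -58. ]
top ((229.0, 229.5), (3.0, 14.0), 90.0)
((456.4579162597656, -42.576438903808594), (40.42732238769531, 8.610838890075684), 88.63478088378906)
side ((301.0, 208.0), (10.0, 4.0), 90.0)
```

Call:
servo_tool --rows '[[[85, 431, 468, 80, 0, 0, 1.152], [85, 431, 468, 80, 0, 0, 1.152], [85, 431, 468, 80, 0, 0, 1.152], [85, 431, 468, 80, 0, 0, 1.152], [85, 431, 468, 80, 0, 0, 1.152], [85, 431, 468, 80, 0, 0, 1.152], [85, 431, 468, 80, 0, 0, 1.152], [85, 431, 468, 80, 0, 0, 1.152], [85, 431, 468, 80, 0, 0, 1.152], [85, 431, 468, 80, 0, 0, 1.152]]]'

```text
clock: 1.35
position: [452.1, -29.4, 153.2]
ee_rot: [-0.699, 0.715, -0.0, 0.0]
contact_force: [1.2, 0.7, 0.4]
gripper_width: 84.7
grasp_force: 0.0
```

```bash
cat >> h.py <<'E'
from scipy.spatial.transform import Rotation as Ro
def T():
    s=arm.read_state();return s["position"],Ro.from_quat(s["ee_rot"]),s
def togo(X,yaw=None,tilt=0):
    p,R,s=T();print("pos",np.round(p,1),"F",np.round(s["contact_force"],1));sh=R.inv().apply(np.array(X)-p)
    print("shift",np.round(sh,1))
    if yaw is not None:  # tool x along yaw(deg, downhill dir), z down; tilt = about tool y
        a=np.radians(yaw);x=np.array([np.cos(a),np.sin(a),0]);z=np.array([0,0,-1.]);B=Ro.from_matrix(np.array([x,np.cross(z,x),z]).T)*Ro.from_rotvec([0,tilt,0])
        print("turn",np.round((R.inv()*B).as_rotvec(),3))
E
python3 - <<'E'
from h import *
P=arm.camera_params("wrist");im=arm.get_image("wrist");np.save("pics/w1.npy",im);cv2.imwrite("pics/w1.png",im[:,:,::-1])
print({k:np.round(v,3).tolist() for k,v in P.items()})
togo([456.5,-42.6,30],-91.4)
import pickle;pickle.dump(P,open("pics/w1.pkl","wb"))
E
```

```text
{'intrinsics': [[330.141, 0.0, 254.628], [0.0, 330.141, 189.91], [0.0, 0.0, 1.0]], 'R': [[-1.0, 0.023, -0.001], [0.021, 0.956, 0.292], [0.007, 0.292, -0.956]], 't': [452.135, 3.336, 309.547]}
pos [452.3 -34.9 151.9] F [ 2.3 -2.3  0.6]
shift [  7.4  -4.7 121.9]
turn [ 0.002 -0.002 -0.007]
```

View pics/w1.png

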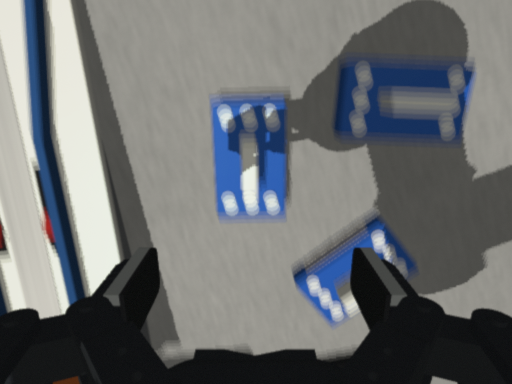

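The picture is blurred by motion. It shows the target cassette with its fin around (249,172), and the ramp is at the left. I'll settle, then measure again.

Call:
servo_tool --rows '[[[85, 8, -4, 30, 0, 0, -0.007], [85, 8, -4, 30, 0, 0, -0.007], [85, 8, -4, 30, 0, 0, -0.007], [85, 8, -4, 30, 0, 0, -0.007]]]'

```text
clock: 1.9
position: [456.3, -34.6, 124.4]
ee_rot: [-0.702, 0.713, -0.001, 0.001]
contact_force: [-0.2, -1.3, -0.3]
gripper_width: 84.9
grasp_force: 0.0
```

Run:
```python
from h import *
P=arm.camera_params("wrist");im=arm.get_image("wrist");cv2.imwrite("pics/w2.png",im[:,:,::-1])
hs=cv2.cvtColor(im,cv2.COLOR_RGB2HSV)
m=cv2.inRange(hs,(100,120,40),(125,255,255))
m=cv2.morphologyEx(m,cv2.MORPH_CLOSE,np.ones((25,25)))
for k in cv2.findContours(m,0,1)[0]:
    if cv2.contourArea(k)<3000: continue
    X=np.array([cast("wrist",q,26,P)[:2] for q in k[:,0].astype(float)],np.float32)
    print(np.round(cv2.minAreaRect(k)[0]),cv2.minAreaRect(X))
w=cv2.inRange(hs,(0,0,140),(180,60,255))
for k in cv2.findContours(w,0,1)[0]:
    if 100<cv2.contourArea(k)<4000:
        X=np.array([cast("wrist",q,54,P)[:2] for q in k[:,0].astype(float)],np.float32)
        print("w",np.round(cv2.minAreaRect(k)[0]),cv2.contourArea(k),cv2.minAreaRect(X))
togo([456.5,-42.6,30],-91.4)
```

```text
[332. 313.] ((389.83392333984375, 78.59186553955078), (46.269283294677734, 89.66010284423828), 13.687442779541016)
[256. 178.] ((454.0111999511719, -41.88885498046875), (100.37641906738281, 59.27058410644531), 89.76165008544922)
[430. 118.] ((328.99578857421875, -86.38351440429688), (59.24034118652344, 114.053955078125), 86.76062774658203)
[ 29. 158.] ((623.0911865234375, -45.73052978515625), (244.0310516357422, 29.981075286865234), 86.07833862304688)
w [348. 342.] 115.5 ((383.9162292480469, 81.90943145751953), (10.153790473937988, 10.703275680541992), 3.594592809677124)
w [336. 330.] 119.0 ((394.01715087890625, 69.55215454101562), (10.206639289855957, 10.23456859588623), 89.2917251586914)
w [325. 316.] 121.5 ((403.7362976074219, 56.89811706542969), (10.525185585021973, 10.190681457519531), 51.44239044189453)
w [483. 293.] 942.5 ((286.7433166503906, 42.357852935791016), (41.40822219848633, 40.581504821777344), 11.937673568725586)
w [234. 228.] 155.0 ((470.4478454589844, -16.859405517578125), (9.827200889587402, 9.833535194396973), 89.231689453125)
w [280. 227.] 159.0 ((438.3507385253906, -16.793176651000977), (9.78580379486084, 10.613874435424805), 0.10789306461811066)
w [257. 208.] 753.0 ((454.2139587402344, -30.677406311035156), (37.89389419555664, 11.11001968383789), 89.21405029296875)
w [488.  96.] 208.0 ((310.3416442871094, -102.5560073852539), (10.605110168457031, 9.275156021118164), 55.50532913208008)
pos [456.2 -34.7 124.3] F [-0.8 -0.5 -0.2]
shift [ 8.  -0.2 94.3]
turn [-0.002  0.     0.009]
```

View pics/w2.png

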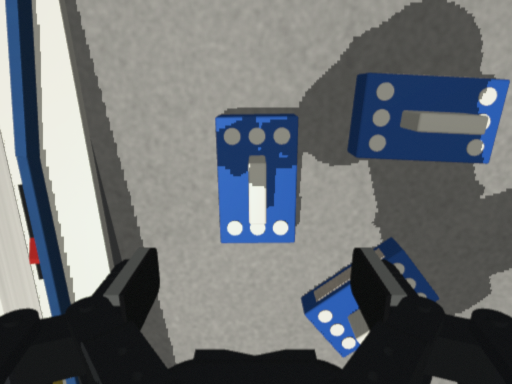

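The picture is sharp now. The cassette body centre is at pixel (256,178), world about (454.5,-42), with the fin along y.

Call:
servo_tool --rows '[[[85, 7.5, 1.5, 50, 0, 0, -0.005], [85, 7.5, 1.5, 85, 0, 0, -0.005], [85, 7.5, 1.5, 94, 0, 0, -0.005], [85, 7.5, 1.5, 94, 0, 0, -0.005], [0, 7.5, 1.5, 94, 0, 0, -0.005], [0, 7.5, 1.5, 94, 0, 0, -0.005], [0, 7.5, 1.5, 94, 0, 0, -0.005], [0, 7.5, 1.5, 94, 0, 0, -0.005], [0, 7.5, 1.5, 94, 0, 0, -0.005], [0, 7.5, 1.5, 94, 0, 0, -0.005]]]'

```text
clock: 3.2
position: [454.4, -43.0, 29.8]
ee_rot: [-0.703, 0.711, -0.0, 0.0]
contact_force: [-0.5, 0.2, 6.0]
gripper_width: 10.8
grasp_force: 59.2
```

```bash
cat >> h.py <<'E'
up=np.array([-.0965,.9953,0]);acr=np.array([.9953,.0965,0])
foot=np.array([667.6,-212.4,8]);S=np.cos(.14)*up+np.sin(.14)*np.array([0,0,1]);N=np.cos(.14)*np.array([0,0,1])-np.sin(.14)*up
def inramp():
    p,R,s=T();d=p-foot;f=s["contact_force"];print("t",round(s["clock"],2),"ramp s,y,n",np.round([d@S,-d@acr,d@N],1),"F",np.round([f@S,-f@acr,f@N],2),"w",round(s["gripper_width"],1))
E
python3 - <<'E'
from h import *
togo(foot+S*72+N*(29.8+40),-84.46,-.14)
togo(foot+S*72+N*29.8,-84.46,-.14)
E
```

```text
pos [454.4 -43.   29.8] F [-0.5  0.2  6. ]
shift [ 105.7 -208.5  -57.3]
turn [-0.008 -0.14  -0.108]
pos [454.4 -43.   29.8] F [-0.5  0.2  6. ]
shift [ 100.1 -207.9  -17.6]
turn [-0.008 -0.14  -0.108]
```

Call:
servo_tool --rows '[[[0, 0, 0, -30, 0, 0, 0], [0, 0, 0, -80, 0, 0, 0], [0, 0, 0, -80, 0, 0, 0]]]'

```text
clock: 3.58
position: [456.1, -42.5, 111.8]
ee_rot: [-0.703, 0.711, -0.002, 0.003]
contact_force: [-0.3, -0.2, -3.9]
gripper_width: 10.6
grasp_force: 59.8
```

Call:
servo_tool --rows '[[[0, 25, -50, 0, -0.002, -0.035, -0.027], [0, 52, -103, 0, -0.004, -0.07, -0.054], [0, 78, -155, 0, -0.006, -0.105, -0.08], [0, 100, -198, 5, -0.008, -0.14, -0.108], [0, 106, -208.5, 12, -0.008, -0.14, -0.108], [0, 106, -208.5, 22, -0.008, -0.14, -0.108], [0, 106, -208.5, 22, -0.008, -0.14, -0.108]]]'

```text
clock: 4.45
position: [658.5, -150.3, 84.7]
ee_rot: [0.738, -0.671, -0.055, -0.045]
contact_force: [-0.6, 1.1, -3.8]
gripper_width: 10.6
grasp_force: 59.9
```

Run:
```python
from h import *
inramp();togo(foot+S*72+N*33,-84.46,-.14)
# check lane with wrist and side cams
P=arm.camera_params("wrist");im=arm.get_image("wrist")
side=arm.get_image("top")
c=cv2.resize(side[120:210,145:300],None,fx=2.55,fy=2.55,interpolation=cv2.INTER_CUBIC)
o=np.zeros((600,512,3),np.uint8);o[:384]=im;h=min(c.shape[0],216);o[384:384+h,:min(512,c.shape[1])]=c[:h,:512]
cv2.imwrite("pics/over.png",o[:,:,::-1]);np.save("pics/w3.npy",im)
```

```text
t 4.45 ramp s,y,n [72.8  3.1 67.2] F [ 0.59  0.48 -3.93] w 10.6
pos [ 658.5 -150.3   84.7] F [-0.6  1.1 -3.8]
shift [ 0.8 -3.3 34.1]
turn [ 0.007  0.002 -0.001]
```

View pics/over.png

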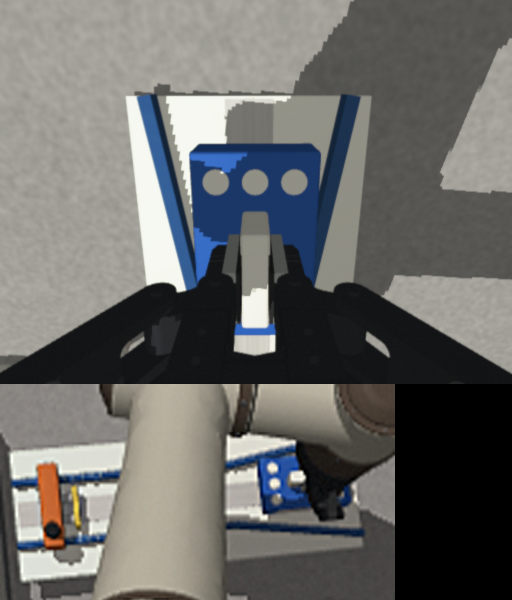

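The picture shows the cassette trailing end centred on column 255. The ramp strip centre is at 250 and the guide feet are at 150 and 346, so about 3 mm to the left is needed, which agrees with the pose numbers.

Call:
servo_tool --rows '[[[0, 0.8, -3.3, 15, 0.007, 0, 0], [0, 0.8, -3.3, 28, 0.007, 0, 0], [0, 0.8, -3.3, 33, 0.007, 0, 0], [0, 0.8, -3.3, 34, 0.007, 0, 0], [0, 0.8, -3.3, 34, 0.007, 0, 0]]]'

```text
clock: 5.18
position: [664.5, -147.3, 53.8]
ee_rot: [0.738, -0.671, -0.049, -0.05]
contact_force: [-0.1, -0.1, -3.8]
gripper_width: 10.7
grasp_force: 59.9
```

```bash
python3 -c "
from h import *
inramp()"
```

```text
t 5.17 ramp s,y,n [70.8 -3.2 36.3] F [-0.64  0.07 -3.76] w 10.7
```

Call:
servo_tool --rows '[[[0, 0, 0, 1, 0, 0, 0], [0, 0, 0, 2, 0, 0, 0], [0, 0, 0, 2, 0, 0, 0]]]'

```text
clock: 5.55
position: [664.1, -147.0, 51.6]
ee_rot: [0.738, -0.671, -0.05, -0.049]
contact_force: [-0.2, 0.3, -3.8]
gripper_width: 10.8
grasp_force: 59.9
```

```bash
python3 -c "
from h import *
inramp()"
```

```text
t 5.55 ramp s,y,n [70.9 -2.8 34. ] F [-0.18  0.19 -3.86] w 10.8
```

Call:
servo_tool --rows '[[[0, 0, 2.8, 1, 0, 0, 0], [0, 0, 2.8, 2, 0, 0, 0], [0, 0, 2.8, 3, 0, 0, 0], [0, 0, 2.8, 3, 0, 0, 0]]]'

```text
clock: 6.05
position: [661.3, -146.8, 48.5]
ee_rot: [0.738, -0.671, -0.05, -0.049]
contact_force: [0.0, 0.9, -3.5]
gripper_width: 10.9
grasp_force: 60.0
```

```bash
python3 -c "
from h import *
inramp();togo([0,0,0],-84.46,-.14)"
```

```text
t 6.05 ramp s,y,n [70.9 -0.1 30.9] F [ 0.41 -0.12 -3.57] w 10.9
pos [ 661.3 -146.8   48.5] F [ 0.   0.9 -3.5]
shift [-200.8  644.6   73.2]
turn [-0.006  0.    -0.001]
```

Call:
servo_tool --rows '[[[0, 0, 0, 0.7, 0, 0, 0], [0, 0, 0, 1.4, 0, 0, 0], [0, 0, 0, 1.8, 0, 0, 0], [0, 0, 0, 1.8, 0, 0, 0]]]'

```text
clock: 6.55
position: [661.5, -146.6, 47.3]
ee_rot: [0.738, -0.671, -0.049, -0.05]
contact_force: [-0.4, -0.0, -0.8]
gripper_width: 10.7
grasp_force: 60.5
```

```bash
python3 -c "
from h import *
inramp()"
```

```text
t 6.55 ramp s,y,n [70.9 -0.2 29.7] F [-0.12  0.41 -0.78] w 10.7
```

Call:
servo_tool --rows '[[[0, 0, 0, 0.4, 0, 0, 0], [85, 0, 0, 0.4, 0, 0, 0], [85, 0, 0, 0, 0, 0, 0], [85, 0, 0, 0, 0, 0, 0], [85, 0, 0, 0, 0, 0, 0], [85, 0, 0, -20, 0, 0, 0], [85, 0, 0, -50, 0, 0, 0], [85, 40, 0, -50, 0, 0, 0], [0, 87, 0, -50, 0, 0, 0], [0, 87, 0, -50, 0, 0, 0]]]'

```text
clock: 7.8
position: [669.8, -242.8, 84.7]
ee_rot: [0.737, -0.672, -0.049, -0.05]
contact_force: [-0.2, 0.5, 0.1]
gripper_width: 51.4
grasp_force: 0.0
```

Run:
```python
from h import *
inramp();p,R,s=T()
P=arm.camera_params("wrist");im=arm.get_image("wrist")
top=arm.get_image("top")
c=cv2.resize(top[120:210,145:300],None,fx=3.3,fy=2.4,interpolation=cv2.INTER_CUBIC)
o=np.zeros((600,512,3),np.uint8);o[:384]=im;o[384:]=c[:216,:512]
cv2.imwrite("pics/placed.png",o[:,:,::-1])
togo(foot-S*15+N*11,-84.46,-.14)
```

```text
t 7.8 ramp s,y,n [-19.5   0.8  80.2] F [0.52 0.13 0.07] w 51.4
pos [ 670.  -239.9   85.1] F [ 0.8 -0.3 -0.3]
shift [-1.6  0.3 69.2]
turn [-0.008 -0.    -0.001]
```

View pics/placed.png

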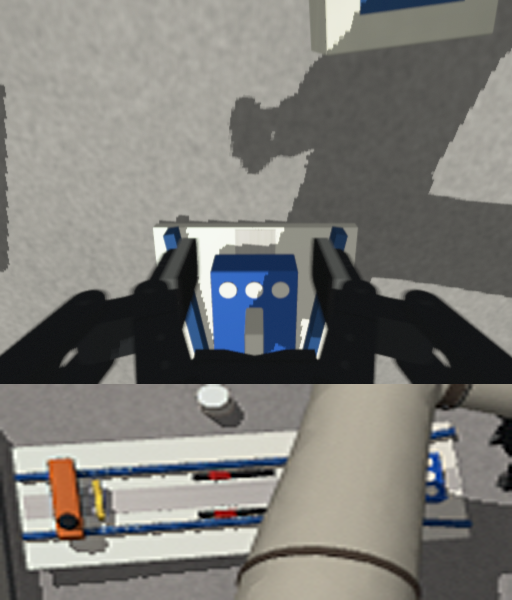

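The cassette sits centred between the guides (column 254, lane centre about 255) and straight. Next I'll lower the closed fingers behind it.

Call:
servo_tool --rows '[[[0, 0, 0, 20, 0, 0, 0], [0, 0, 0, 45, 0, 0, 0], [0, 0, 0, 60, 0, 0, 0], [0, 0, 0, 67, 0, 0, 0], [0, 0, 0, 69, 0, 0, 0], [0, -3, 0, 69, 0, 0, 0], [0, -6, 0, 69, 0, 0, 0], [0, -6, 0, 69, 0, 0, 0]]]'

```text
clock: 8.9
position: [669.2, -223.6, 17.4]
ee_rot: [0.738, -0.671, -0.049, -0.05]
contact_force: [0.5, 0.1, -1.0]
gripper_width: -0.0
grasp_force: 0.0
```

```bash
python3 -c "
from h import *
inramp()"
```

```text
t 8.9 ramp s,y,n [-9.8 -0.5 10.9] F [-0.05 -0.47 -0.97] w -0.0
```

Call:
servo_tool --rows '[[[0, -5, 0.5, 0, 0, 0, 0], [0, -10, 0.5, 0, 0, 0, 0], [0, -15, 0.5, 0, 0, 0, 0], [0, -20, 0.5, 0, 0, 0, 0], [0, -25, 0.5, 0, 0, 0, 0], [0, -30, 0.5, 0, 0, 0, 0], [0, -36, 0.5, 0, 0, 0, 0], [0, -42, 0.5, 0, 0, 0, 0], [0, -48, 0.5, 0, 0, 0, 0], [0, -54, 0.5, 0, 0, 0, 0]]]'

```text
clock: 10.15
position: [663.2, -170.2, 24.3]
ee_rot: [0.738, -0.671, -0.05, -0.049]
contact_force: [0.6, -2.1, -0.7]
gripper_width: -0.0
grasp_force: 1.3
```

```bash
python3 -c "
from h import *
inramp()"
```

```text
t 10.15 ramp s,y,n [44.3  0.3 10.2] F [-2.21 -0.42 -0.4 ] w -0.0
```

Call:
servo_tool --rows '[[[0, -6, 0, -0.5, 0, 0, 0], [0, -12, 0, -0.8, 0, 0, 0], [0, -18, 0, -1, 0, 0, 0], [0, -24, 0, -1, 0, 0, 0], [0, -30, 0, -1, 0, 0, 0], [0, -36, 0, -1, 0, 0, 0], [0, -42, 0, -1, 0, 0, 0], [0, -48, 0, -1, 0, 0, 0], [0, -54, 0, -1, 0, 0, 0], [0, -60, 0, -1, 0, 0, 0]]]'

```text
clock: 11.4
position: [657.5, -111.2, 33.7]
ee_rot: [0.738, -0.671, -0.05, -0.049]
contact_force: [1.2, -1.6, -2.1]
gripper_width: 0.1
grasp_force: 1.2
```

```bash
python3 -c "
from h import *
inramp()"
```

```text
t 11.4 ramp s,y,n [104.2   0.3  11.2] F [-2.02 -1.04 -1.8 ] w 0.1
```

Call:
servo_tool --rows '[[[0, -5, 0, 0, 0, 0, 0], [0, -10, 0, 0, 0, 0, 0], [0, -15, 0, 0, 0, 0, 0], [0, -20, 0, 0, 0, 0, 0], [0, -25, 0, 0, 0, 0, 0], [0, -30, 0, 0, 0, 0, 0], [0, -35, 0, 0, 0, 0, 0], [0, -40, 0, 0, 0, 0, 0], [0, -45, 0, 0, 0, 0, 0], [0, -50, 0, 0, 0, 0, 0]]]'

```text
clock: 12.65
position: [652.8, -62.0, 40.6]
ee_rot: [0.738, -0.671, -0.05, -0.049]
contact_force: [-0.3, -2.4, -1.3]
gripper_width: -0.2
grasp_force: 1.1
```

Run:
```python
from h import *
inramp()
im=arm.get_image("side")
c=cv2.resize(im[165:270,180:310],None,fx=5,fy=5,interpolation=cv2.INTER_CUBIC)
cv2.imwrite("pics/mid.png",c[:,:,::-1])
```

```text
t 12.65 ramp s,y,n [154.2   0.2  11.2] F [-2.53  0.52 -0.99] w -0.2
```

View pics/mid.png

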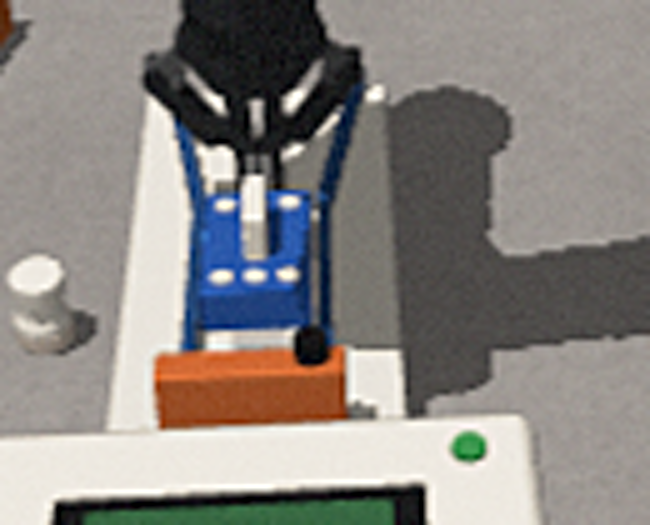

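The cassette is straight in the lane with its fin at (255,215), passing over the catches. I'll approach the stop more slowly now.

Call:
servo_tool --rows '[[[0, -3, 0, 0, 0, 0, 0], [0, -6, 0, 0, 0, 0, 0], [0, -9, 0, 0, 0, 0, 0], [0, -12, 0, 0, 0, 0, 0], [0, -15, 0, 0, 0, 0, 0], [0, -18, 0, 0, 0, 0, 0], [0, -21, 0, 0, 0, 0, 0], [0, -24, 0, 0, 0, 0, 0], [0, -27, 0, 0, 0, 0, 0], [0, -30, 0, 0, 0, 0, 0]]]'

```text
clock: 13.95
position: [650.0, -32.5, 44.8]
ee_rot: [0.738, -0.671, -0.05, -0.05]
contact_force: [0.4, -2.8, -0.5]
gripper_width: 0.1
grasp_force: 1.4
```

```bash
python3 -c "
from h import *
inramp()"
```

```text
t 13.95 ramp s,y,n [184.1   0.2  11.3] F [-2.83 -0.12 -0.07] w 0.1
```

Call:
servo_tool --rows '[[[0, -1.5, 0, 0, 0, 0, 0], [0, -3, 0, 0, 0, 0, 0], [0, -4.5, 0, 0, 0, 0, 0], [0, -6, 0, 0, 0, 0, 0], [0, -7.5, 0, 0, 0, 0, 0], [0, -9, 0, 0, 0, 0, 0], [0, -10.5, 0, 0, 0, 0, 0], [0, -12, 0, 0, 0, 0, 0], [0, -12, 0, 0, 0, 0, 0]]]'

```text
clock: 15.08
position: [648.8, -20.7, 46.5]
ee_rot: [0.738, -0.671, -0.05, -0.05]
contact_force: [-0.6, -2.1, -0.0]
gripper_width: 0.2
grasp_force: 1.0
```

```bash
python3 -c "
from h import *
inramp()"
```

```text
t 15.07 ramp s,y,n [196.1   0.2  11.2] F [-2.03  0.76  0.25] w 0.2
```

Still free sliding at about 2 to 2.8 N. I'll go on in 1 mm steps with force checks.

Call:
servo_tool --rows '[[[0, -1, 0, 0, 0, 0, 0], [0, -2, 0, 0, 0, 0, 0], [0, -3, 0, 0, 0, 0, 0], [0, -4, 0, 0, 0, 0, 0], [0, -5, 0, 0, 0, 0, 0], [0, -6, 0, 0, 0, 0, 0]]]'

```text
clock: 15.82
position: [648.3, -15.0, 47.3]
ee_rot: [0.738, -0.671, -0.05, -0.05]
contact_force: [0.2, -4.4, 1.1]
gripper_width: 0.3
grasp_force: 1.6
```

```bash
python3 -c "
from h import *
inramp()"
```

```text
t 15.82 ramp s,y,n [2.019e+02 2.000e-01 1.130e+01] F [-4.17  0.22  1.72] w 0.3
```

Call:
servo_tool --rows '[[[0, -0.5, 0, 0, 0, 0, 0], [0, -1, 0, 0, 0, 0, 0], [0, -1.5, 0, 0, 0, 0, 0], [0, -2, 0, 0, 0, 0, 0]]]'

```text
clock: 16.32
position: [648.1, -13.0, 47.6]
ee_rot: [0.738, -0.671, -0.05, -0.05]
contact_force: [-0.1, -2.1, 0.2]
gripper_width: -0.1
grasp_force: 1.6
```

```bash
python3 -c "
from h import *
inramp()"
```

```text
t 16.32 ramp s,y,n [2.039e+02 2.000e-01 1.120e+01] F [-2.02  0.26  0.49] w -0.1
```

Call:
servo_tool --rows '[[[0, -0.5, 0, 0, 0, 0, 0], [0, -1, 0, 0, 0, 0, 0], [0, -1.5, 0, 0, 0, 0, 0], [0, -1.5, 0, 0, 0, 0, 0]]]'

```text
clock: 16.82
position: [647.9, -11.4, 47.8]
ee_rot: [0.738, -0.671, -0.05, -0.05]
contact_force: [0.5, -2.8, 0.1]
gripper_width: 0.2
grasp_force: 1.5
```

```bash
python3 -c "
from h import *
inramp()"
```

```text
t 16.82 ramp s,y,n [2.055e+02 2.000e-01 1.120e+01] F [-2.8  -0.22  0.45] w 0.2
```

Not yet at the stop; the 4 N reading was noise or a stick.

Call:
servo_tool --rows '[[[0, -0.6, 0, 0, 0, 0, 0], [0, -1.2, 0, 0, 0, 0, 0], [0, -1.8, 0, 0, 0, 0, 0], [0, -2.4, 0, 0, 0, 0, 0], [0, -3, 0, 0, 0, 0, 0]]]'

```text
clock: 17.45
position: [647.7, -8.5, 48.2]
ee_rot: [0.738, -0.671, -0.05, -0.05]
contact_force: [0.1, -3.4, 1.0]
gripper_width: 0.2
grasp_force: 1.7
```

```bash
python3 -c "
from h import *
inramp()"
```

```text
t 17.45 ramp s,y,n [2.084e+02 2.000e-01 1.130e+01] F [-3.27  0.19  1.44] w 0.2
```

Call:
servo_tool --rows '[[[0, -0.6, 0, 0, 0, 0, 0], [0, -1.2, 0, 0, 0, 0, 0], [0, -1.8, 0, 0, 0, 0, 0], [0, -2.4, 0, 0, 0, 0, 0], [0, -3, 0, 0, 0, 0, 0]]]'

```text
clock: 18.08
position: [647.4, -5.6, 48.6]
ee_rot: [0.738, -0.671, -0.05, -0.05]
contact_force: [0.4, -3.3, 0.7]
gripper_width: -0.2
grasp_force: 1.7
```

```bash
python3 -c "
from h import *
inramp()"
```

```text
t 18.07 ramp s,y,n [2.114e+02 2.000e-01 1.120e+01] F [-3.18 -0.05  1.16] w -0.2
```

Call:
servo_tool --rows '[[[0, -0.6, 0, 0, 0, 0, 0], [0, -1.2, 0, 0, 0, 0, 0], [0, -1.8, 0, 0, 0, 0, 0], [0, -2.4, 0, 0, 0, 0, 0], [0, -3, 0, 0, 0, 0, 0]]]'

```text
clock: 18.7
position: [647.1, -2.6, 49.1]
ee_rot: [0.738, -0.671, -0.05, -0.05]
contact_force: [-0.3, -3.9, 0.1]
gripper_width: -0.3
grasp_force: 1.8
```

```bash
python3 -c "
from h import *
inramp()"
```

```text
t 18.7 ramp s,y,n [2.145e+02 2.000e-01 1.120e+01] F [-3.79  0.68  0.68] w -0.3
```

Call:
servo_tool --rows '[[[0, -0.6, 0, 0, 0, 0, 0], [0, -1.2, 0, 0, 0, 0, 0], [0, -1.8, 0, 0, 0, 0, 0], [0, -2.4, 0, 0, 0, 0, 0]]]'

```text
clock: 19.2
position: [646.9, -0.3, 49.4]
ee_rot: [0.738, -0.671, -0.05, -0.05]
contact_force: [0.7, -3.5, 0.3]
gripper_width: -0.1
grasp_force: 1.8
```

```bash
python3 -c "
from h import *
inramp()"
```

```text
t 19.2 ramp s,y,n [2.168e+02 2.000e-01 1.130e+01] F [-3.45 -0.4   0.75] w -0.1
```

Call:
servo_tool --rows '[[[0, -0.6, 0, 0, 0, 0, 0], [0, -1.2, 0, 0, 0, 0, 0], [0, -1.8, 0, 0, 0, 0, 0], [0, -2.4, 0, 0, 0, 0, 0]]]'

```text
clock: 19.7
position: [646.7, 1.4, 49.6]
ee_rot: [0.738, -0.671, -0.049, -0.049]
contact_force: [1.2, -6.2, 0.2]
gripper_width: 0.0
grasp_force: 3.6
```

```bash
python3 -c "
from h import *
inramp()"
```

```text
t 19.7 ramp s,y,n [2.185e+02 2.000e-01 1.130e+01] F [-6.16 -0.65  1.05] w 0.0
```

Call:
servo_tool --rows '[[[0, -0.6, 0, 0, 0, 0, 0], [0, -1.2, 0, 0, 0, 0, 0], [0, -1.8, 0, 0, 0, 0, 0], [0, -2.4, 0, 0, 0, 0, 0]]]'

```text
clock: 20.2
position: [646.6, 2.9, 49.9]
ee_rot: [0.738, -0.671, -0.049, -0.049]
contact_force: [1.3, -9.3, -1.0]
gripper_width: 0.1
grasp_force: 4.4
```

```bash
python3 -c "
from h import *
inramp()"
```

```text
t 20.2 ramp s,y,n [2.201e+02 1.000e-01 1.130e+01] F [-9.4  -0.37  0.34] w 0.1
```

Contact with the stop came at s of about 218. I'll press gently onward.

Call:
servo_tool --rows '[[[0, -0.4, 0, 0, 0, 0, 0], [0, -0.8, 0, 0, 0, 0, 0], [0, -1.2, 0, 0, 0, 0, 0], [0, -1.6, 0, 0, 0, 0, 0]]]'

```text
clock: 20.7
position: [646.5, 4.2, 50.0]
ee_rot: [0.738, -0.671, -0.049, -0.049]
contact_force: [1.9, -9.3, -0.9]
gripper_width: -0.0
grasp_force: 4.9
```

```bash
python3 -c "
from h import *
inramp()"
```

```text
t 20.7 ramp s,y,n [2.213e+02 1.000e-01 1.120e+01] F [-9.49 -0.99  0.48] w -0.0
```

Call:
servo_tool --rows '[[[0, -0.4, 0, 0, 0, 0, 0], [0, -0.8, 0, 0, 0, 0, 0], [0, -1.2, 0, 0, 0, 0, 0], [0, -1.2, 0, 0, 0, 0, 0]]]'

```text
clock: 21.2
position: [646.4, 5.1, 50.2]
ee_rot: [0.738, -0.671, -0.049, -0.049]
contact_force: [1.7, -10.2, -0.6]
gripper_width: 0.4
grasp_force: 5.0
```

```bash
python3 -c "
from h import *
inramp()"
```

```text
t 21.2 ramp s,y,n [2.223e+02 1.000e-01 1.130e+01] F [-10.25  -0.7    0.81] w 0.4
```

Call:
servo_tool --rows '[[[0, -0.4, 0, 0, 0, 0, 0], [0, -0.8, 0, 0, 0, 0, 0], [0, -1.2, 0, 0, 0, 0, 0], [0, -1.2, 0, 0, 0, 0, 0]]]'

```text
clock: 21.7
position: [646.3, 6.1, 50.3]
ee_rot: [0.738, -0.671, -0.049, -0.049]
contact_force: [2.1, -10.6, -1.1]
gripper_width: 0.3
grasp_force: 5.4
```

```bash
python3 -c "
from h import *
inramp()"
```

```text
t 21.7 ramp s,y,n [2.233e+02 1.000e-01 1.130e+01] F [-10.82  -1.04   0.42] w 0.3
```

Call:
servo_tool --rows '[[[0, -0.4, 0, 0, 0, 0, 0], [0, -0.8, 0, 0, 0, 0, 0], [0, -0.8, 0, 0, 0, 0, 0], [0, -0.8, 0, 0, 0, 0, 0]]]'

```text
clock: 22.2
position: [646.2, 6.7, 50.4]
ee_rot: [0.738, -0.671, -0.049, -0.049]
contact_force: [2.4, -11.1, -1.7]
gripper_width: -0.2
grasp_force: 5.7
```

```bash
python3 -c "
from h import *
inramp()"
```

```text
t 22.2 ramp s,y,n [2.239e+02 1.000e-01 1.130e+01] F [-11.41  -1.28  -0.07] w -0.2
```

Call:
servo_tool --rows '[[[0, 1, 0, 0, 0, 0, 0], [0, 2, 0, 0, 0, 0, 0], [0, 3, 0, 0, 0, 0, 0], [0, 4, 0, 0, 0, 0, 0], [0, 5, 0, 0, 0, 0, 0]]]'

```text
clock: 22.82
position: [646.5, 4.4, 50.0]
ee_rot: [0.738, -0.671, -0.05, -0.05]
contact_force: [0.3, -2.2, 0.6]
gripper_width: 0.1
grasp_force: 0.7
```

```bash
python3 -c "
from h import *
inramp()"
```

```text
t 22.82 ramp s,y,n [2.215e+02 1.000e-01 1.120e+01] F [-2.15 -0.07  0.86] w 0.1
```

Call:
servo_tool --rows '[[[0, 1, 0, 0, 0, 0, 0], [0, 2, 0, 0, 0, 0, 0], [0, 3, 0, 0, 0, 0, 0], [0, 3, 0, 0, 0, 0, 0]]]'

```text
clock: 23.32
position: [646.6, 1.5, 49.5]
ee_rot: [0.738, -0.671, -0.05, -0.05]
contact_force: [-0.3, -0.3, -0.2]
gripper_width: -0.1
grasp_force: 0.0
```

```bash
python3 -c "
from h import *
inramp()"
```

```text
t 23.32 ramp s,y,n [2.186e+02 2.000e-01 1.110e+01] F [-0.27  0.36 -0.12] w -0.1
```

At s = 218.6 the fingers carry no force, so the catches are holding. I'll back off, lift clear and look.

Call:
servo_tool --rows '[[[0, 15, 0, 0, 0, 0, 0], [0, 40, 0, 0, 0, 0, 0], [0, 60, 0, -10, 0, 0, 0], [0, 100, 0, -50, 0, 0, 0], [0, 130, 0, -100, 0, 0, 0], [0, 130, 0, -140, 0, 0, 0], [0, 130, 0, -140, 0, 0, 0], [0, 130, 0, -140, 0, 0, 0]]]'

```text
clock: 24.32
position: [659.5, -146.9, 170.0]
ee_rot: [0.738, -0.671, -0.05, -0.05]
contact_force: [-0.4, -0.1, -0.4]
gripper_width: -0.0
grasp_force: 0.0
```

Run:
```python
from h import *
inramp();im=arm.get_image("top");sd=arm.get_image("side")
a=cv2.resize(im[125:210,145:295],(600,340),interpolation=cv2.INTER_CUBIC);b=cv2.resize(sd[200:265,190:340],(600,260),interpolation=cv2.INTER_CUBIC)
cv2.imwrite("pics/fin.png",np.vstack([a,b])[:,:,::-1])
hsv=cv2.cvtColor(im,cv2.COLOR_RGB2HSV);sub=np.zeros(im.shape[:2],np.uint8);sub[128:205,150:296]=255
red=(cv2.inRange(hsv,(0,150,80),(6,255,255))|cv2.inRange(hsv,(172,150,80),(180,255,255)))&sub
for c in cv2.findContours(red,0,2)[0]:print("red",cv2.boundingRect(c))
```

```text
t 24.32 ramp s,y,n [ 87.9   1.7 151.2] F [-0.14  0.46 -0.37] w -0.0
```

View pics/fin.png

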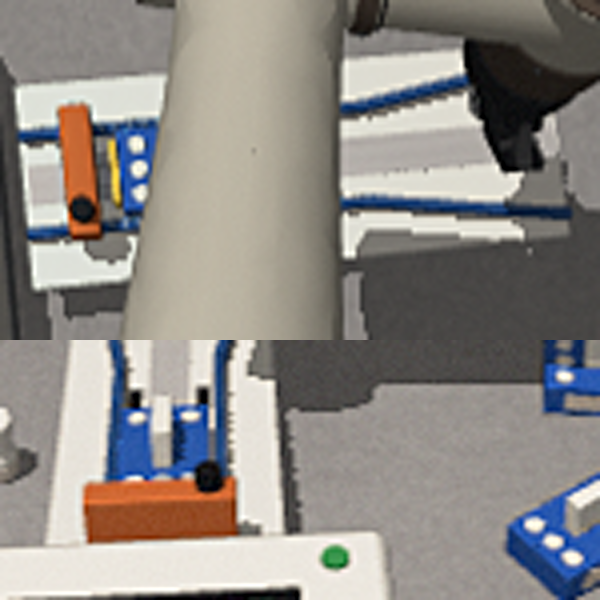

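The cassette sits against the yellow stop and is straight. The red wedges are hidden in these views, so I'll measure them numerically with the wrist camera from above.

Call:
servo_tool --rows '[[[0, -45, 0, -10, 0, 0, 0], [0, -90, 0, -10, 0, 0, 0], [0, -125, 0, -10, 0, 0, 0], [0, -137, 0, -10, 0, 0, 0], [0, -137, 0, -10, 0, 0, 0], [0, -137, 0, -10, 0, 0, 0]]]'

```text
clock: 25.18
position: [646.9, -13.7, 198.4]
ee_rot: [0.738, -0.671, -0.05, -0.049]
contact_force: [0.1, 0.4, 0.0]
gripper_width: -0.3
grasp_force: 0.0
```

Run:
```python
from h import *
inramp();P=arm.camera_params("wrist");im=arm.get_image("wrist");np.save("pics/w9.npy",im)
hsv=cv2.cvtColor(im,cv2.COLOR_RGB2HSV)
def loc(uv,h):
    d=plane("wrist",uv,foot+N*h,N,P)-foot;return np.round([d@S,-d@acr],1)
red=cv2.inRange(hsv,(0,140,50),(7,255,255))|cv2.inRange(hsv,(172,140,50),(180,255,255))
for c in cv2.findContours(red,0,2)[0]:
    if cv2.contourArea(c)>20:
        x,y,w,h=cv2.boundingRect(c);print("red",x,y,w,h,"surf0",loc((x+w/2,y),0),loc((x+w/2,y+h),0),"h6",loc((x+w/2,y+h),6),loc((x+w/2,y),6))
b=cv2.inRange(hsv,(100,120,40),(125,255,255))
b=cv2.morphologyEx(b,cv2.MORPH_OPEN,np.ones((25,25)))
for c in cv2.findContours(b,0,2)[0]:
    x,y,w,h=cv2.boundingRect(c);print("blue",x,y,w,h,"trail top edge",loc((x+w/2,y),26),"bottom",loc((x+w/2,y),0))
for u in(200,225,255,285,300):
    print(u,[tuple(int(z) for z in im[v,u]) for v in range(60,260,10)])
```

```text
t 25.18 ramp s,y,n [224.4   1.4 160.6] F [ 0.37 -0.16 -0.01] w -0.3
red 275 160 10 22 surf0 [213.2  24.8] [234.5  25.3] h6 [232.8  24.9] [211.9  24.4]
red 224 160 10 22 surf0 [213.2 -22.8] [234.5 -23.3] h6 [232.9 -22.7] [212.  -22.3]
blue 0 256 31 66 trail top edge [ 299.6 -223. ] bottom [ 313.6 -244.2]
blue 214 211 27 35 trail top edge [254.2 -23. ] bottom [264.  -25.4]
200 [(156, 171, 178), (224, 228, 218), (225, 229, 218), (224, 229, 218), (225, 229, 218), (225, 229, 219), (225, 229, 219), (225, 230, 219), (225, 230, 219), (225, 231, 220), (225, 231, 220), (225, 231, 220), (225, 231, 220), (225, 230, 219), (225, 230, 220), (225, 230, 220), (225, 229, 219), (225, 230, 218), (225, 229, 218), (224, 228, 218)]
225 [(224, 228, 216), (224, 227, 217), (225, 228, 218), (225, 229, 218), (225, 229, 218), (225, 229, 218), (33, 33, 34), (31, 32, 32), (33, 34, 34), (34, 35, 34), (81, 35, 33), (154, 37, 34), (138, 37, 36), (49, 95, 170), (49, 94, 169), (47, 93, 169), (48, 93, 168), (48, 93, 168), (46, 92, 167), (17, 26, 44)]
255 [(185, 183, 175), (185, 184, 176), (186, 184, 176), (187, 185, 177
[... 195 characters left out ...]
46), (95, 94, 87), (157, 156, 144), (13, 14, 13), (11, 11, 12)]
285 [(224, 226, 214), (124, 123, 115), (124, 124, 115), (124, 124, 115), (124, 123, 115), (225, 227, 215), (46, 46, 45), (65, 66, 62), (82, 83, 78), (97, 99, 92), (131, 117, 109), (140, 78, 71), (103, 71, 66), (43, 87, 162), (43, 88, 162), (41, 83, 156), (42, 80, 146), (38, 74, 137), (38, 72, 132), (27, 34, 42)]
300 [(43, 77, 124), (38, 71, 116), (21, 42, 67), (23, 42, 66), (35, 47, 67), (44, 54, 70), (64, 71, 78), (90, 94, 97), (118, 120, 116), (128, 128, 121), (136, 136, 127), (136, 136, 126), (143, 142, 132), (185, 185, 171), (209, 209, 194), (213, 212, 197), (213, 213, 197), (220, 220, 204), (224, 223, 210), (224, 223, 210)]
```

Run:
```python
from h import *
P=arm.camera_params("wrist");im=np.load("pics/w9.npy")
def loc(uv,h):
    d=plane("wrist",uv,foot+N*h,N,P)-foot;return round(float(d@S),1)
c,_=ray("wrist",(255,190),P);d=c-foot;print("cam s,n",d@S,d@N)
for v in range(154,194,2):
    print(v,[loc((255,v),h) for h in(0,6,26)],[tuple(int(z) for z in im[v,u]) for u in(229,243,262,280)])
```

```text
cam s,n 149.88419762584678 302.9580400375043
154 [207.4, 206.3, 202.5] [(34, 35, 34), (183, 181, 172), (191, 189, 179), (28, 29, 29)]
156 [209.3, 208.1, 204.2] [(35, 36, 35), (183, 181, 172), (191, 188, 179), (29, 29, 30)]
158 [211.2, 209.9, 205.9] [(34, 35, 34), (182, 180, 171), (191, 189, 180), (29, 30, 30)]
160 [213.1, 211.8, 207.6] [(82, 35, 34), (182, 181, 172), (192, 190, 181), (79, 31, 30)]
162 [215.0, 213.7, 209.4] [(151, 35, 32), (182, 181, 171), (192, 190, 181), (152, 37, 34)]
164 [216.9, 215.5, 211.1] [(154, 36, 34), (182, 181, 172), (191, 189, 180), (153, 37, 34)]
166 [218.8, 217.4, 212.9] [(154, 36, 33), (183, 181, 172), (191, 190, 180), (154, 36, 34)]
168 [220.7, 219.3, 214.6] [(154, 37, 35), (183, 181, 172), (191, 190, 180), (154, 37, 34)]
170 [222.6, 221.2, 216.4] [(155, 37, 35), (183, 181, 172), (190, 188, 179), (155, 38, 36)]
172 [224.6, 223.1, 218.2] [(154, 36, 34), (140, 138, 132), (139, 138, 132), (155, 37, 35)]
174 [226.5, 225.0, 219.9] [(155, 37, 35), (92, 91, 87), (97, 97, 92), (132, 33, 30)]
176 [228.5, 226.9, 221.7] [(124, 30, 29), (91, 90, 86), (97, 97, 92), (101, 26, 24)]
178 [230.4, 228.8, 223.5] [(87, 19, 18), (91, 91, 87), (97, 97, 92), (87, 18, 17)]
180 [232.4, 230.8, 225.3] [(84, 18, 19), (65, 70, 78), (70, 75, 81), (84, 19, 19)]
182 [234.4, 232.7, 227.1] [(35, 29, 56), (15, 35, 67), (16, 36, 67), (36, 30, 56)]
184 [236.4, 234.6, 228.9] [(16, 36, 68), (15, 34, 67), (16, 35, 67), (15, 34, 67)]
186 [238.3, 236.6, 230.8] [(15, 35, 68), (16, 35, 68), (14, 35, 68), (17, 36, 69)]
188 [240.3, 238.5, 232.6] [(32, 66, 123), (32, 66, 123), (31, 66, 122), (29, 62, 119)]
190 [242.3, 240.5, 234.4] [(49, 94, 169), (47, 92, 167), (45, 90, 165), (43, 88, 163)]
192 [244.4, 242.5, 236.2] [(49, 94, 170), (47, 93, 167), (44, 90, 164), (43, 88, 164)]
```

The cassette's trailing bottom edge shows at row 180 (s of about 232.4). The red wedges reach row 182 in front of that face, which matches their full 6 mm height right at the cassette's end. So both catches are up behind it. The tool is clear, and I'm handing in.

```bash
python3 -c "
from bench import arm
print(arm.job_done())"
```

```text
the job is handed in; nothing more can be done
None
```

I handed the job in at about 25 s: the cassette is up the ramp against the yellow stop with both red catches up behind it (wrist-camera measurement). The push force I read peaked at about 11.4 N, and I moved nothing else that I know of; no verdict came back.

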